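# Set the bottle strain viewer for a measurement

### The job

An empty bottle is standing in the strain viewer, ready to be measured. With the fingertips, and without forcing anything, push the plate slide on the side of the viewer's head fully home and push the analyser lever round its scale to the 60 degree mark. Lift or knock nothing: leave the bottles and the glasses where they are.

Things in the scene. Friction and masses are not known exactly. Their poses are not given: they have to be found in the camera images.
- viewer: Bench bottle strain viewer, grey metal, fixed. Origin on the table under the ring axis; x to its rear, y to its left, z up; its front (-x) roughly faces the robot. Lamp house 240 x 210 x 62 mm (x -100 to 140), lit stage at height 64 mm, rear column, and a round head 160 mm across from height 249 to 292 mm. Directions below are in its frame, counterclockwise from its x axis seen from above.
- ring_axis (a point): Point on the vertical axis of the analyser ring, at the scale face (flat top of the head, 292 mm above the table). The ring is black, 112 mm across, 15 mm high, on top of the head. Same axes as the viewer.
- mark60 (a point): Outer end of the 60 degree mark, 80 mm from the axis, direction 195 deg. The scale, black lines on aluminium round the front of the head, radius 59 to 80 mm: short line every 5 deg, longer every 10, longest every 30. Zero, with a round dot beside it, is at direction 135 deg (viewer's left), 90 at 225 deg (right). 60 is the third longest line counted from the dot.
- analyser (a joint): Reading of the lever on the scale, rad: 0 at the zero mark, growing counterclockwise seen from above, 1.047 at the 60 mark; stops at -0.09 and 1.66. Starts between 0 and 0.7. The lever's direction is 135 deg plus this. Turns against friction (0.12 N m, about 1.2 N at the knob), no spring, stays where it is left.
- lever_knob (a point): Centre of the top of the lever's knob: upright black round pin, 12 mm across, 100 mm from the ring axis, top 36 mm and foot 3 mm above the scale face (top 328 mm above the table). A flat dark steel lever, 5 mm wide, 4 to 8 mm above the scale face, joins it to the ring; its middle line is the pointer. x axis outward along the lever.
- plate_slide (a joint): Travel (m) of the steel plate slide on the right side (viewer's -y) of the head: 0 fully out, 0.036 fully home at its stop. Moves along the viewer's +y. Starts between 0 and 0.014. Friction about 2 N, no spring, stays where it is left.
- slide_tab (a point): Middle of the top edge of the slide's upturned steel thumb tab, on its outer face (the face to push, towards the viewer's +y). Tab 28 mm wide along viewer x, 6 mm thick, top 311 mm and foot 271 mm above the table. Its outer face is 128 mm from the ring axis when fully out, 92 mm when home. Same axes as the viewer.
- sample: Empty clear bottle, 58 mm across, 180 mm tall, standing on the viewer's stage under the head. Origin at the centre of its underside. To be left alone.
- filled_a: Filled dark bottle with a gold cap, 58 mm across, 185 mm tall, standing on the table to the left of the viewer. Origin at the centre of its underside. To be left alone.
- filled_b: Another such bottle, also on the table to the left of the viewer. To be left alone.
- glasses: Red-framed reading glasses lying open on the table to the right of the viewer, 120 mm wide, 135 mm long, 36 mm high. Origin at the middle of the footprint. To be left alone.

How it is judged:
At the end, for the whole second after the job is handed in: The analyser lever rests on the 60 degree mark to within 2.5 degrees (half a small division), the plate slide is home to within 2.5 mm of its stop, and the three bottles and the glasses stand within 15 mm of where they were, upright (value of joint analyser between 1.0036 and 1.0908 rad and velocity of joint analyser between -0.02 and 0.02 rad/s and value of joint plate_slide above 0.0335 m and angle between each of sample, filled_a, filled_b's own z axis and vertical below 0.1 rad and distance of each of sample, filled_a, filled_b, glasses from where it was at the start of the episode below 0.015 m); the robot touches nothing.
It fails at once if a bottle or the glasses is lifted, carried or knocked (moved by more than 20 mm or tipped) (distance of any of sample, filled_a, filled_b, glasses from where it was at the start of the episode above 0.02 m or angle between any of sample, filled_a, filled_b's own z axis and vertical above 0.35 rad).
It fails at once if the viewer is forced: more than 45 N between the robot's fingers and the viewer or its moving parts (contact force between the fingers and viewer above 45 N).
It fails at once if the arm or the gripper's body, not the fingers, presses on the viewer (contact force between the arm and viewer above 5 N).
It also fails if it takes over 54 s, if anything falls off the work surface, if the arm or the gripper's body presses on something with over 40 N, if the wrist force passes 120 N, or if a joint passes its speed limit or range.

### The arm

A 6-joint arm with a two-finger parallel gripper is mounted at the origin on the work surface. World frame = base frame: x ahead of the robot, y to its left, z up, the work surface at z = 0. Lengths are in m, angles in rad, forces in N, time in s.
With the tool pointing down it reaches from about 0.35 to 0.775 m from the base axis. Payload 5.5 kg.
Tool frame: the origin (TCP) lies between the finger pads; the fingertips stand 11 mm ahead of it and the grasp point (between the pads) lies 8 mm behind it (tips_ahead is the distance from the TCP to the fingertips, in m); z points along the fingers, y is the line along which they close (so a half turn about z gives the same grasp; the last joint's range is limited). The gripper opens to 85 mm and grips with 20 to 120 N. Pads are 22 mm wide; open, the fingers measure 114 mm over their backs; the gripper's body (76 mm by 85 mm) begins 54 mm behind the grasp point. The pads swing forward as they close: fully open they stand 13 mm farther back than shut.
Start: joints at [-1.374, 0.313, 0.046, 1.304, 0, 1.431], TCP at [0.19, -0.543, 0.242] pointing down, gripper open.
Joint ranges: [-2.76, 2.76], [-0.86, 1.69], [-1.03, 1.26], [-2.2, 2.34], [-1.47, 1.5], [-3.14, 3.14]. Speed limits (rad/s): [2.57, 2.57, 3.14, 3.14, 3.14, 3.14].

### API

Orientations are given as a unit quaternion [w, x, y, z].
In Python, from workcell import * gives the robot as it stands. The module is installed in compiled form; this text tells all that it offers.
- The arm moves only by the tool jog_arm, never from a script. Its argument "moves" is a list of rows, each an object with "fingers": the closure, from 0 (fully open) to 1 (shut); "slide": the shift along the tool's x, y, z in mm, a list of three; "angular": the turn, a rotation vector about the tool's x, y, z in degrees, a list of three. A call has 1 to 10 rows; each row is the pose to reach, as a shift and turn from the pose commanded when the call began, along the tool's axes at that moment; what a row does not reach only later rows make up. A row lasts 1/12 s, in which the tool goes at most 41.7 mm and 7.16 degrees, less where a joint would pass 70% of its speed; a pose out of reach is approached as far as the arm can. A call with a gripper value outside its range is refused whole. The fingers move at their own pace and stop on an object; "squeeze" is the grip in N (left out, the last holds). Time passes only in rows, so rows that repeat a pose let the fingers close. It gives the time, the measured TCP pose, the force, the opening and the grip force at its end, in the units of the state.
- get_state(): the state, without advancing time (a new reading comes with each control period).
- read_camera(name): name is "side" or "top" or "wrist"; returns a dict with "color" (384x512x3 uint8, red, green, blue), "fovy" (degrees; the focal length in pixels is half the picture's height over the tangent of half this angle, whatever the lens; pixels are square), "cx", "cy" (the principal point, pixels), "world_from_camera" (4x4, takes a point from camera to world coordinates); the wrist camera has in their place "tool_from_camera" (4x4, takes a point from camera to tool coordinates, whose origin is the TCP and whose axes are the flange's). Camera axes: x right, y down, z forward; pixel columns grow to the right and rows downward; lengths in m; the calibration is good to about 2 mm. The wrist camera is an equidistant fisheye: a pixel r from the principal point sees the ray r / f radians off the axis. A picture is of the moment at which its call begins: read the wrist's pose just before it. There is no depth.
- hand_in(): hands the job in; it is judged then, once.
Trained networks look in a picture, given as the dict that the camera call returned (one of the last four; its "shot" number tells which), for a name from the list of things; names that differ only in an ending like _2 or _b are one class to them, and where a whole thing is asked for, a point or a joint stands for the part that bears it (a point fixed in the world has none). Each returns a list of dicts, best first, with "p" (0 to 1); they miss things now and then, are a little off and sometimes report something else, mostly with a low value. They report only what shows in the picture. A call takes as long as a camera call.
- look_for(target, picture): "point" ([column, row] in pixels, amid what is visible of it).
- tip_of(target, picture): "point" ([column, row] in pixels: a listed point, or the origin of a listed thing).
The state is a dict: "clock": time; "joint_pos": joint angles; "qvel": joint speeds; "tau": joint torques, N m; "tcp_pos": TCP position; "orientation": TCP orientation; "wrist_force": force on the tool from outside, world axes, zero at the start; "ft_torque": the same for the moment, N m; "finger_gap": finger opening in m; "grip_force": force on a finger pad.
Only numpy, scipy, OpenCV 4.12 (cv2) and the standard library are available. Lean on these libraries where they do the work, as an engineer would, in place of code of your own. Each camera call takes 0.05 s, during which the arm holds its last target. There are 200 camera calls.

## Working session

There is one attempt and no reset: what is moved stays moved. The work goes in short steps, Python scripts to look and compute and a tool call to move; the robot and the scene stay as the last step left them, time stands still between calls to the robot, and variables do not carry over. Pictures are saved under pics/ and viewed, at most 10 in all, crops included, and the job is handed in when it is done.

Besides the shell and the picture viewer there is one more tool, called after "Request:" by a JSON object that holds its "method" and its "body". jog_arm: Moves the arm, as the interface text tells. Its arguments: {"type":"object","properties":{"moves":{"type":"array","items":{"type":"object","properties":{"fingers":{"type":"number"},"slide":{"type":"array","items":{"type":"number"}},"angular":{"type":"array","items":{"type":"number"}}}}},"squeeze":{"type":"number"}},"required":["moves"]}

```bash
mkdir -p pics; cat > h.py <<'E'
from workcell import *
import numpy as np, cv2
from scipy.spatial.transform import Rotation as R
def rot(s): return R.from_quat(np.r_[s["orientation"][1:],s["orientation"][0]])
def ray(d,p,s=None):
    f=d["color"].shape[0]/2/np.tan(np.radians(d["fovy"])/2)
    v=np.array([(p[0]-d["cx"])/f,(p[1]-d["cy"])/f])
    if "tool_from_camera" in d:
        r=np.linalg.norm(v); c=np.r_[np.sin(r)*v/max(r,1e-9),np.cos(r)]
        T=np.eye(4);T[:3,:3]=rot(s).as_matrix();T[:3,3]=s["tcp_pos"];T=T@d["tool_from_camera"]
    else: c=np.r_[v,1];T=np.array(d["world_from_camera"])
    return T[:3,3],T[:3,:3]@c
def atz(d,p,z,s=None):
    o,v=ray(d,p,s); return o+v*(z-o[2])/v[2]
def save(d,n): cv2.imwrite("pics/"+n,d["color"][:,:,::-1])
Z=dict(ring_axis=.292,mark60=.292,lever_knob=.328,slide_tab=.311,sample=.064,viewer=0,filled_a=0,glasses=0)
E
python3 - <<'E'
from h import *
s=get_state();print(s)
for c in ("top","side","wrist"):
    s=get_state();d=read_camera(c);save(d,c+"0.png");print(c,d["fovy"],d.get("world_from_camera",d.get("tool_from_camera")))
    for t,z in Z.items():
        for r in tip_of(t,d)[:2]: print(t,round(r["p"],2),np.round(r["point"]),np.round(atz(d,r["point"],z,s),3))
a=[cv2.imread(f"pics/{c}0.png") for c in ("top","side")]
E
```

```text
{'clock': 0.0, 'joint_pos': array([-1.37358255e+00,  3.13978319e-01,  4.49649550e-02,  1.30361734e+00,
       -3.61482162e-06,  1.43119333e+00]), 'qvel': array([ 1.07439148e-03, -4.79618091e-04, -1.91089694e-03,  1.07159815e-03,
       -4.69816271e-04,  2.49141644e-05]), 'tau': array([ 9.16410936e-04, -4.80630469e+01,  2.98530436e+01,  1.96272531e-02,
        2.23029232e-06,  3.53166296e-07]), 'tcp_pos': array([ 0.18991678, -0.54219503,  0.2414157 ]), 'orientation': array([-9.16756752e-04,  9.85852377e-01,  1.67613393e-01, -2.82230023e-05]), 'wrist_force': array([0.37423248, 0.54760309, 0.31233517]), 'ft_torque': array([-0.02260876,  0.01497997, -0.03173786]), 'grip_force': 0.0, 'finger_gap': 0.08525180292608107}
top 55.80349153100099 [[ 0.01012702 -0.99346228  0.11371078  0.40700982]
 [-0.99988858 -0.01130786 -0.00974446  0.01003029]
 [ 0.01096657 -0.11359943 -0.99346611  1.19845113]
 [ 0.          0.          0.          1.        ]]
ring_axis 0.91 [275. 163.] [ 0.596 -0.046  0.292]
mark60 0.95 [274. 195.] [ 0.515 -0.043  0.292]
lever_knob 0.83 [256. 193.] [0.513 0.003 0.328]
slide
[... 530 characters left out ...]
45.] [ 0.513 -0.054  0.292]
lever_knob 0.68 [266. 142.] [ 0.507 -0.005  0.328]
slide_tab 0.48 [284. 112.] [ 0.575 -0.175  0.311]
sample 0.93 [251. 204.] [ 0.593 -0.044  0.064]
sample 0.2 [275. 145.] [ 0.721 -0.339  0.064]
viewer 0.62 [253. 219.] [ 0.592 -0.05   0.   ]
filled_a 0.65 [206. 331.] [0.439 0.316 0.   ]
filled_a 0.6 [157. 304.] [0.587 0.334 0.   ]
glasses 0.71 [333. 180.] [ 0.499 -0.358  0.   ]
wrist 65.70646984690485 [[-4.72522489e-04 -9.64590369e-01 -2.63752150e-01  6.68905527e-02]
 [ 9.99999701e-01 -6.17155490e-04  4.65512388e-04 -1.58984587e-04]
 [-6.11804853e-04 -2.63751852e-01  9.64590372e-01 -1.32236426e-01]
 [ 0.00000000e+00  0.00000000e+00  0.00000000e+00  1.00000000e+00]]
```

```bash
python3 - <<'E'
import cv2,numpy as np
t=cv2.imread("pics/top0.png")[110:260,190:390];s=cv2.imread("pics/side0.png")[70:220,170:370]
cv2.imwrite("pics/c0.png",np.vstack([cv2.resize(t,(400,300),interpolation=2),cv2.resize(s,(400,300),interpolation=2)]))
E
```

```text
(no output)
```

View pics/c0.png

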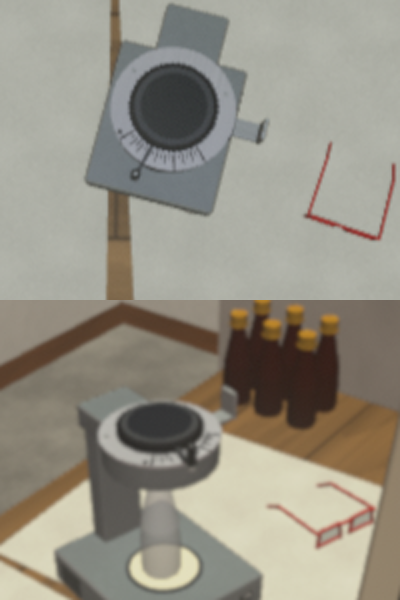

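Request:
{"method": "jog_arm", "body": {"moves": [{"fingers":1,"slide":[0,0,-40]},{"fingers":1,"slide":[0,0,-80],"angular":[0,0,7]},{"fingers":1,"slide":[20,-10,-110],"angular":[0,0,14]},{"fingers":1,"slide":[55,-22,-120],"angular":[0,0,21]},{"fingers":1,"slide":[92,-37,-120],"angular":[0,0,28]},{"fingers":1,"slide":[130,-52,-120],"angular":[0,0,33]},{"fingers":1,"slide":[168,-67,-120],"angular":[0,0,33]},{"fingers":1,"slide":[205,-82,-120],"angular":[0,0,33]},{"fingers":1,"slide":[242,-97,-120],"angular":[0,0,33]},{"fingers":1,"slide":[280,-112,-120],"angular":[0,0,33]}], "squeeze": 40}}

```text
schema error: expected keys fingers, slide, angular
```

Request:
{"method": "jog_arm", "body": {"moves": [{"fingers":1,"slide":[0,0,-40],"angular":[0,0,0]},{"fingers":1,"slide":[0,0,-80],"angular":[0,0,7]},{"fingers":1,"slide":[20,-10,-110],"angular":[0,0,14]},{"fingers":1,"slide":[55,-22,-120],"angular":[0,0,21]},{"fingers":1,"slide":[92,-37,-120],"angular":[0,0,28]},{"fingers":1,"slide":[130,-52,-120],"angular":[0,0,33]},{"fingers":1,"slide":[168,-67,-120],"angular":[0,0,33]},{"fingers":1,"slide":[205,-82,-120],"angular":[0,0,33]},{"fingers":1,"slide":[242,-97,-120],"angular":[0,0,33]},{"fingers":1,"slide":[280,-112,-120],"angular":[0,0,33]}], "squeeze": 40}}

```text
clock: 2.18
tcp_pos: [0.4184, -0.343, 0.3626]
orientation: [0.0, 0.993, -0.119, 0.0]
wrist_force: [0.3, -1.1, 0.3]
finger_gap: -0.0003
grip_force: 0.0
```

Request:
{"method": "jog_arm", "body": {"moves": [{"fingers":1,"slide":[20,-28,0],"angular":[0,0,0]},{"fingers":1,"slide":[40,-56,0],"angular":[0,0,0]},{"fingers":1,"slide":[60,-84,0],"angular":[0,0,0]},{"fingers":1,"slide":[80,-112,0],"angular":[0,0,0]},{"fingers":1,"slide":[100,-140,0],"angular":[0,0,0]},{"fingers":1,"slide":[100,-140,0],"angular":[0,0,0]},{"fingers":1,"slide":[100,-140,0],"angular":[0,0,0]}]}}

```text
clock: 2.77
tcp_pos: [0.5487, -0.2307, 0.3617]
orientation: [-0.0, 0.993, -0.118, -0.0]
wrist_force: [-0.1, 0.2, -0.5]
finger_gap: 0.0001
grip_force: 0.0
```

```bash
python3 - <<'E'
from h import *
print(get_state()["tcp_pos"])
for c in ("wrist","top","side"):
    s=get_state();d=read_camera(c);save(d,c+"1.png")
    for t in ("ring_axis","mark60","lever_knob","slide_tab"):
        for r in tip_of(t,d)[:1]: print(c,t,round(r["p"],2),np.round(r["point"]),np.round(atz(d,r["point"],Z[t],s),4))
E
```

```text
[ 0.54868863 -0.23068668  0.36173222]
wrist ring_axis 0.81 [ 36. 206.] [ 0.5931 -0.0502  0.292 ]
wrist mark60 0.64 [ 69. 285.] [ 0.514  -0.0485  0.292 ]
wrist slide_tab 0.85 [150. 219.] [ 0.5638 -0.1641  0.311 ]
top ring_axis 0.65 [275. 165.] [ 0.5907 -0.0466  0.292 ]
top mark60 0.64 [276. 194.] [ 0.5152 -0.0482  0.292 ]
top lever_knob 0.76 [258. 196.] [ 0.507  -0.0019  0.328 ]
top slide_tab 0.66 [321. 175.] [ 0.563  -0.1584  0.311 ]
side ring_axis 0.91 [249. 136.] [ 0.5915 -0.0454  0.292 ]
side mark60 0.65 [276. 144.] [ 0.5153 -0.058   0.292 ]
side lever_knob 0.75 [263. 144.] [0.5074 0.0048 0.328 ]
side slide_tab 0.6 [290. 114.] [ 0.5536 -0.1727  0.311 ]
```

View pics/wrist1.png

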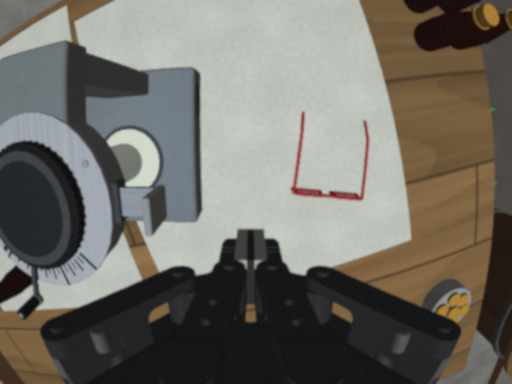

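Request:
{"method": "jog_arm", "body": {"moves": [{"fingers":1,"slide":[0,0,30],"angular":[0,0,0]},{"fingers":1,"slide":[0,0,60],"angular":[0,0,0]},{"fingers":1,"slide":[0,-20,60],"angular":[0,0,0]},{"fingers":1,"slide":[0,-40,60],"angular":[0,0,0]},{"fingers":1,"slide":[0,-46,60],"angular":[0,0,0]},{"fingers":1,"slide":[0,-50,60],"angular":[0,0,0]},{"fingers":1,"slide":[0,-50,60],"angular":[0,0,0]},{"fingers":1,"slide":[0,-50,60],"angular":[0,0,0]}]}}

```text
clock: 4.18
tcp_pos: [0.5597, -0.184, 0.3028]
orientation: [0.0, 0.993, -0.119, 0.0]
wrist_force: [-0.1, 0.2, 0.3]
finger_gap: -0.0001
grip_force: 0.0
```

Request:
{"method": "jog_arm", "body": {"moves": [{"fingers":1,"slide":[0,-2,0],"angular":[0,0,0]},{"fingers":1,"slide":[0,-4,0],"angular":[0,0,0]},{"fingers":1,"slide":[0,-6,0],"angular":[0,0,0]},{"fingers":1,"slide":[0,-8,0],"angular":[0,0,0]},{"fingers":1,"slide":[0,-10,0],"angular":[0,0,0]},{"fingers":1,"slide":[0,-12,0],"angular":[0,0,0]},{"fingers":1,"slide":[0,-14,0],"angular":[0,0,0]}]}}

```text
clock: 4.77
tcp_pos: [0.5629, -0.1702, 0.3024]
orientation: [0.0, 0.993, -0.119, 0.0]
wrist_force: [0.1, -2.1, -0.4]
finger_gap: 0.0003
grip_force: 1.1
```

Request:
{"method": "jog_arm", "body": {"moves": [{"fingers":1,"slide":[0,-2,0],"angular":[0,0,0]},{"fingers":1,"slide":[0,-4,0],"angular":[0,0,0]},{"fingers":1,"slide":[0,-6,0],"angular":[0,0,0]},{"fingers":1,"slide":[0,-8,0],"angular":[0,0,0]},{"fingers":1,"slide":[0,-10,0],"angular":[0,0,0]},{"fingers":1,"slide":[0,-12,0],"angular":[0,0,0]},{"fingers":1,"slide":[0,-12,0],"angular":[0,0,0]}]}}

```text
clock: 5.35
tcp_pos: [0.5657, -0.1578, 0.3023]
orientation: [-0.0, 0.993, -0.119, 0.0]
wrist_force: [1.1, -1.3, 0.5]
finger_gap: 0.0001
grip_force: 0.4
```

```bash
python3 - <<'E'
from h import *
s=get_state();d=read_camera("wrist");save(d,"wrist2.png")
for t in ("ring_axis","mark60","lever_knob","slide_tab"):
    for r in tip_of(t,d)[:1]: print(t,round(r["p"],2),np.round(r["point"]),np.round(atz(d,r["point"],Z[t],s),4))
E
```

```text
ring_axis 0.76 [ 61. 236.] [ 0.5946 -0.0462  0.292 ]
mark60 0.16 [179. 156.] [ 0.6203 -0.1348  0.292 ]
lever_knob 0.86 [ 52. 377.] [ 0.5084 -0.0036  0.328 ]
slide_tab 0.6 [222. 258.] [ 0.5712 -0.1455  0.311 ]
```

View pics/wrist2.png

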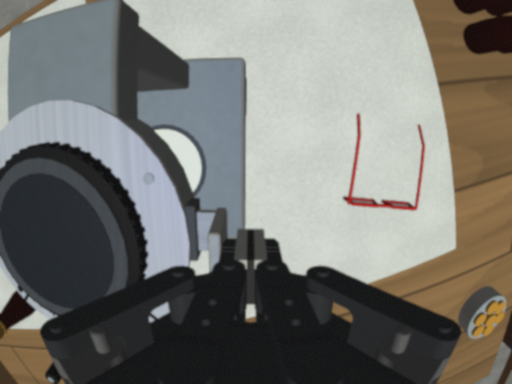

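Request:
{"method": "jog_arm", "body": {"moves": [{"fingers":1,"slide":[0,-2,0],"angular":[0,0,0]},{"fingers":1,"slide":[0,-4,0],"angular":[0,0,0]},{"fingers":1,"slide":[0,-5,0],"angular":[0,0,0]},{"fingers":1,"slide":[0,-6,0],"angular":[0,0,0]},{"fingers":1,"slide":[0,-7,0],"angular":[0,0,0]},{"fingers":1,"slide":[0,-7,0],"angular":[0,0,0]}]}}

```text
clock: 6.1
tcp_pos: [0.5671, -0.1513, 0.3021]
orientation: [-0.0, 0.993, -0.119, -0.0]
wrist_force: [-1.2, -1.0, 0.2]
finger_gap: 0.0002
grip_force: 0.7
```

Request:
{"method": "jog_arm", "body": {"moves": [{"fingers":1,"slide":[0,-1,0],"angular":[0,0,0]},{"fingers":1,"slide":[0,-1.5,0],"angular":[0,0,0]},{"fingers":1,"slide":[0,-2,0],"angular":[0,0,0]},{"fingers":1,"slide":[0,-2,0],"angular":[0,0,0]}]}}

```text
clock: 6.43
tcp_pos: [0.5672, -0.1509, 0.3022]
orientation: [0.001, 0.993, -0.12, -0.0]
wrist_force: [-2.7, -5.8, -0.1]
finger_gap: -0.0001
grip_force: 3.4
```

Request:
{"method": "jog_arm", "body": {"moves": [{"fingers":1,"slide":[0,-0.5,0],"angular":[0,0,0]},{"fingers":1,"slide":[0,-1,0],"angular":[0,0,0]},{"fingers":1,"slide":[0,-1,0],"angular":[0,0,0]}]}}

```text
clock: 6.68
tcp_pos: [0.5672, -0.1508, 0.3022]
orientation: [0.002, 0.993, -0.12, -0.001]
wrist_force: [-4.0, -8.6, -1.0]
finger_gap: 0.0002
grip_force: 4.8
```

Request:
{"method": "jog_arm", "body": {"moves": [{"fingers":1,"slide":[0,-0.5,0],"angular":[0,0,0]},{"fingers":1,"slide":[0,-1,0],"angular":[0,0,0]},{"fingers":1,"slide":[0,-1,0],"angular":[0,0,0]}]}}

```text
clock: 6.93
tcp_pos: [0.5672, -0.1507, 0.3022]
orientation: [0.003, 0.993, -0.12, -0.001]
wrist_force: [-5.6, -11.0, -0.6]
finger_gap: 0.0001
grip_force: 6.3
```

Request:
{"method": "jog_arm", "body": {"moves": [{"fingers":1,"slide":[0,10,0],"angular":[0,0,0]},{"fingers":1,"slide":[0,20,0],"angular":[0,0,0]},{"fingers":1,"slide":[0,20,-40],"angular":[0,0,0]},{"fingers":1,"slide":[0,20,-80],"angular":[0,0,0]},{"fingers":1,"slide":[-20,-10,-80],"angular":[0,0,0]},{"fingers":1,"slide":[-40,-40,-80],"angular":[0,0,0]},{"fingers":1,"slide":[-60,-70,-80],"angular":[0,0,0]},{"fingers":1,"slide":[-80,-100,-80],"angular":[0,0,0]},{"fingers":1,"slide":[-97,-135,-80],"angular":[0,0,0]},{"fingers":1,"slide":[-97,-168,-80],"angular":[0,0,0]}]}}

```text
clock: 7.77
tcp_pos: [0.502, -0.0077, 0.3837]
orientation: [-0.014, 0.995, -0.095, 0.002]
wrist_force: [0.7, -0.8, 0.3]
finger_gap: -0.0005
grip_force: 0.0
```

Request:
{"method": "jog_arm", "body": {"moves": [{"fingers":1,"slide":[0,0,0],"angular":[0,0,0]},{"fingers":1,"slide":[0,0,0],"angular":[0,0,0]}]}}

```text
clock: 7.93
tcp_pos: [0.5047, -0.0105, 0.3824]
orientation: [-0.013, 0.995, -0.097, 0.002]
wrist_force: [0.8, -0.3, 0.1]
finger_gap: 0.0001
grip_force: 0.0
```

```bash
python3 - <<'E'
from h import *
print(get_state()["tcp_pos"])
for c in ("wrist","top","side"):
    s=get_state();d=read_camera(c);save(d,c+"3.png")
    for t in ("ring_axis","mark60","lever_knob","slide_tab"):
        for r in tip_of(t,d)[:1]: print(c,t,round(r["p"],2),np.round(r["point"]),np.round(atz(d,r["point"],Z[t],s),4))
E
```

```text
[ 0.50466366 -0.01052417  0.38239295]
wrist ring_axis 0.78 [283.  76.] [ 0.595  -0.0502  0.292 ]
wrist mark60 0.63 [302. 183.] [ 0.5126 -0.0501  0.292 ]
wrist lever_knob 0.87 [239. 216.] [ 0.5069 -0.0018  0.328 ]
wrist slide_tab 0.83 [406.  88.] [ 0.5733 -0.1379  0.311 ]
top slide_tab 0.66 [364. 210.] [ 0.477  -0.2628  0.311 ]
side ring_axis 0.74 [249. 132.] [ 0.6061 -0.064   0.292 ]
side mark60 0.6 [274. 146.] [ 0.5117 -0.0458  0.292 ]
side lever_knob 0.64 [263. 144.] [0.5073 0.0053 0.328 ]
side slide_tab 0.64 [279. 115.] [ 0.5763 -0.1534  0.311 ]
```

View pics/wrist3.png

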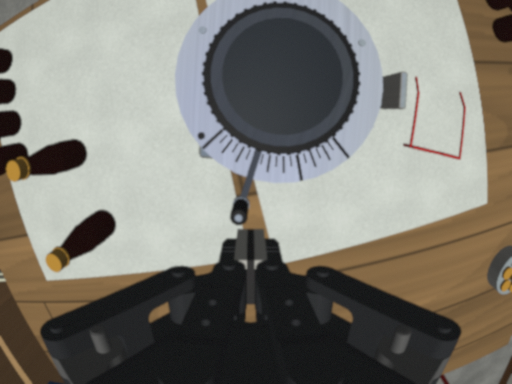

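```bash
cat >> h.py <<'E'
YAW=np.radians(-14); AX=np.array([.593,-.0475])
def go(vx,vy,z):
    s=get_state();Q=rot(s);c,n=np.cos(YAW),np.sin(YAW)
    p=np.r_[AX+np.array([[c,-n],[n,c]])@[vx,vy],z]
    Rt=R.from_matrix(np.array([[c,n,0],[n,-c,0],[0,0,-1]]))
    print("slide",np.round(Q.inv().apply(p-s["tcp_pos"])*1000,1),"ang",np.round(np.degrees((Q.inv()*Rt).as_rotvec()),2))
def vpos(p):
    c,n=np.cos(YAW),np.sin(YAW); return np.array([[c,n],[-n,c]])@(np.array(p)[:2]-AX)
E
python3 -c "
from h import *
go(-.097,.06,.385)"
```

```text
slide [  0.8 -45.5  -1.5] ang [-1.47  0.06  2.91]
```

Request:
{"method": "jog_arm", "body": {"moves": [{"fingers":1,"slide":[0,-15,-1],"angular":[-0.7,0,1.5]},{"fingers":1,"slide":[1,-30,-2],"angular":[-1.5,0,2.9]},{"fingers":1,"slide":[1,-45,-2],"angular":[-1.5,0,2.9]},{"fingers":1,"slide":[1,-45,-2],"angular":[-1.5,0,2.9]},{"fingers":1,"slide":[1,-45,-2],"angular":[-1.5,0,2.9]}]}}

```text
clock: 9.1
tcp_pos: [0.506, -0.0057, 0.3855]
orientation: [-0.016, 0.995, -0.094, 0.001]
wrist_force: [0.9, 0.2, 0.8]
finger_gap: -0.0001
grip_force: 0.0
```

```bash
python3 -c "
from h import *
print(vpos(get_state()['tcp_pos']))
go(-.097,.06,.320)"
```

```text
[-0.0944766   0.01951132]
slide [ -0.1 -38.5  66.7] ang [-1.81  0.16  3.26]
```

```bash
python3 -c "
from h import *
s=get_state();print(s['joint_pos'],s['qvel'])"
```

```text
[-0.18837485  0.17834958  0.21744195  1.61182456  0.03165488  3.14062449] [ 0.0137517   0.00352408  0.00094625 -0.00021871  0.00424188 -0.00077149]
```

Request:
{"method": "jog_arm", "body": {"moves": [{"fingers":1,"slide":[0,0,0],"angular":[0,0,-7]},{"fingers":1,"slide":[0,0,0],"angular":[0,0,-14]},{"fingers":1,"slide":[0,0,0],"angular":[0,0,-21]},{"fingers":1,"slide":[0,0,0],"angular":[0,0,-28]},{"fingers":1,"slide":[0,0,0],"angular":[0,0,-35]},{"fingers":1,"slide":[0,0,0],"angular":[0,0,-42]},{"fingers":1,"slide":[0,0,0],"angular":[0,0,-49]},{"fingers":1,"slide":[0,0,0],"angular":[0,0,-56]},{"fingers":1,"slide":[0,0,0],"angular":[0,0,-63]},{"fingers":1,"slide":[0,0,0],"angular":[0,0,-70]}]}}

```text
clock: 9.93
tcp_pos: [0.5059, -0.0059, 0.3854]
orientation: [-0.013, 0.868, 0.497, 0.009]
wrist_force: [-0.2, -0.5, 0.7]
finger_gap: -0.0001
grip_force: 0.0
```

Request:
{"method": "jog_arm", "body": {"moves": [{"fingers":1,"slide":[0,0,0],"angular":[0,0,-7]},{"fingers":1,"slide":[0,0,0],"angular":[0,0,-14]},{"fingers":1,"slide":[0,0,0],"angular":[0,0,-21]},{"fingers":1,"slide":[0,0,0],"angular":[0,0,-28]},{"fingers":1,"slide":[0,0,0],"angular":[0,0,-35]},{"fingers":1,"slide":[0,0,0],"angular":[0,0,-42]},{"fingers":1,"slide":[0,0,0],"angular":[0,0,-49]},{"fingers":1,"slide":[0,0,0],"angular":[0,0,-56]},{"fingers":1,"slide":[0,0,0],"angular":[0,0,-63]},{"fingers":1,"slide":[0,0,0],"angular":[0,0,-70]}]}}

```text
clock: 10.77
tcp_pos: [0.5059, -0.0059, 0.3854]
orientation: [-0.005, 0.426, 0.905, 0.015]
wrist_force: [0.9, 0.8, -0.4]
finger_gap: 0.0005
grip_force: 0.0
```

```bash
sed -i 's/\[\[c,n,0\],\[n,-c,0\]/[[-c,-n,0],[-n,c,0]/' h.py; python3 -c "
from h import *
go(-.097,.06,.385)"
```

```text
slide [26.1 31.3  1.7] ang [  1.66  -0.79 -36.4 ]
```

Request:
{"method": "jog_arm", "body": {"moves": [{"fingers":1,"slide":[5,6,0],"angular":[0.3,-0.1,-6]},{"fingers":1,"slide":[10,12,0],"angular":[0.6,-0.3,-12]},{"fingers":1,"slide":[15,18,1],"angular":[0.9,-0.4,-18]},{"fingers":1,"slide":[20,24,1],"angular":[1.2,-0.6,-24]},{"fingers":1,"slide":[26,31,2],"angular":[1.5,-0.7,-30]},{"fingers":1,"slide":[26,31,2],"angular":[1.7,-0.8,-36.4]},{"fingers":1,"slide":[26,31,2],"angular":[1.7,-0.8,-36.4]},{"fingers":1,"slide":[26,31,2],"angular":[1.7,-0.8,-36.4]}]}}

```text
clock: 11.43
tcp_pos: [0.5134, 0.034, 0.3846]
orientation: [-0.0, 0.126, 0.992, -0.0]
wrist_force: [-0.2, 0.3, -0.1]
finger_gap: -0.0002
grip_force: 0.0
```

```bash
python3 - <<'E'
from h import *
go(-.097,.06,.320)
s=get_state();print(s["joint_pos"]);d=read_camera("wrist");save(d,"wrist4.png")
for t in ("ring_axis","mark60","lever_knob","slide_tab"):
    for r in tip_of(t,d)[:1]:
        p=atz(d,r["point"],Z[t],s); print(t,round(r["p"],2),np.round(r["point"]),np.round(p,4),vpos(p))
E
```

```text
slide [ 0.1  0.2 64.6] ang [-0.05 -0.01 -0.5 ]
[-8.95563865e-02  1.97404962e-01  2.39337074e-01  1.61307724e+00
 -7.77826409e-04  1.63596354e-01]
mark60 0.81 [153. 228.] [ 0.5165 -0.0517  0.292 ] [-0.07322839 -0.02261685]
lever_knob 0.89 [197. 217.] [ 0.5056 -0.0012  0.328 ] [-0.09595834  0.02377768]
slide_tab 0.54 [ 91. 304.] [ 0.5707 -0.1378  0.311 ] [ 0.00024921 -0.09298828]
```

View pics/wrist4.png

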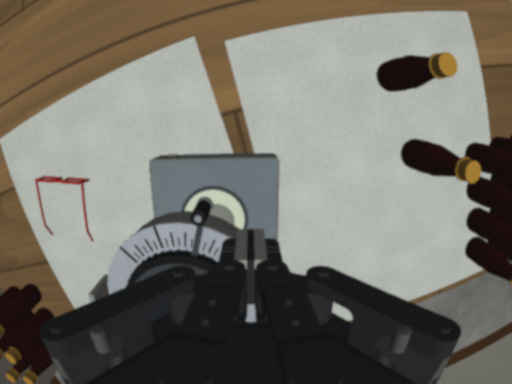

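Request:
{"method": "jog_arm", "body": {"moves": [{"fingers":1,"slide":[0,0,30],"angular":[0,0,-0.5]},{"fingers":1,"slide":[0,0,60],"angular":[0,0,-0.5]},{"fingers":1,"slide":[0,0,64],"angular":[0,0,-0.5]},{"fingers":1,"slide":[0,0,64],"angular":[0,0,-0.5]},{"fingers":1,"slide":[0,-6,64],"angular":[0,0,-0.5]},{"fingers":1,"slide":[0,-12,64],"angular":[0,0,-0.5]},{"fingers":1,"slide":[0,-15,64],"angular":[0,0,-0.5]},{"fingers":1,"slide":[0,-18,64],"angular":[0,0,-0.5]},{"fingers":1,"slide":[0,-21,64],"angular":[0,0,-0.5]},{"fingers":1,"slide":[0,-24,64],"angular":[0,0,-0.5]}]}}

```text
clock: 12.52
tcp_pos: [0.5077, 0.0102, 0.3214]
orientation: [0.0, 0.121, 0.993, -0.0]
wrist_force: [0.0, 1.0, 1.0]
finger_gap: 0.0
grip_force: 0.8
```

Request:
{"method": "jog_arm", "body": {"moves": [{"fingers":1,"slide":[0,-3,0],"angular":[0,0,0]},{"fingers":1,"slide":[0,-6,0],"angular":[0,0,0]},{"fingers":1,"slide":[0,-9,0],"angular":[0,0,0]},{"fingers":1,"slide":[0,-12,0],"angular":[0,0,0]},{"fingers":1,"slide":[0,-15,0],"angular":[0,0,0]},{"fingers":1,"slide":[0,-18,0],"angular":[0,0,0]},{"fingers":1,"slide":[0,-21,0],"angular":[0,0,0]},{"fingers":1,"slide":[0,-24,0],"angular":[0,0,0]},{"fingers":1,"slide":[0,-27,0],"angular":[0,0,0]},{"fingers":1,"slide":[0,-27,0],"angular":[0,0,0]}]}}

```text
clock: 13.35
tcp_pos: [0.501, -0.0164, 0.3207]
orientation: [-0.0, 0.121, 0.993, -0.001]
wrist_force: [-0.3, -0.2, -0.1]
finger_gap: 0.0
grip_force: 0.0
```

```bash
cat > look.py <<'E'
from h import *
import sys
s=get_state();print(vpos(s["tcp_pos"]));go(-.097,-.0054,.320);d=read_camera("wrist");save(d,sys.argv[1])
for t in ("ring_axis","mark60","lever_knob","slide_tab"):
    for r in tip_of(t,d)[:1]:
        p=atz(d,r["point"],Z[t],s); v=vpos(p); print(t,round(r["p"],2),np.round(r["point"],1),np.round(v,4),"dir",np.degrees(np.arctan2(v[1],v[0]))%360)
c=d["color"][150:330,80:320,::-1]
cv2.imwrite("pics/c"+sys.argv[1],cv2.resize(c,None,fx=3,fy=3,interpolation=2))
E
python3 look.py w5.png
```

```text
[-0.09676325  0.00789604]
slide [  0.3 -13.3   0.7] ang [-0.07  0.    0.1 ]
mark60 0.69 [201.2 264.1] [-0.0745 -0.0223] dir 196.6960763358794
lever_knob 0.68 [207.  257.3] [-0.0982 -0.0125] dir 187.23997622408012
```

View pics/cw5.png

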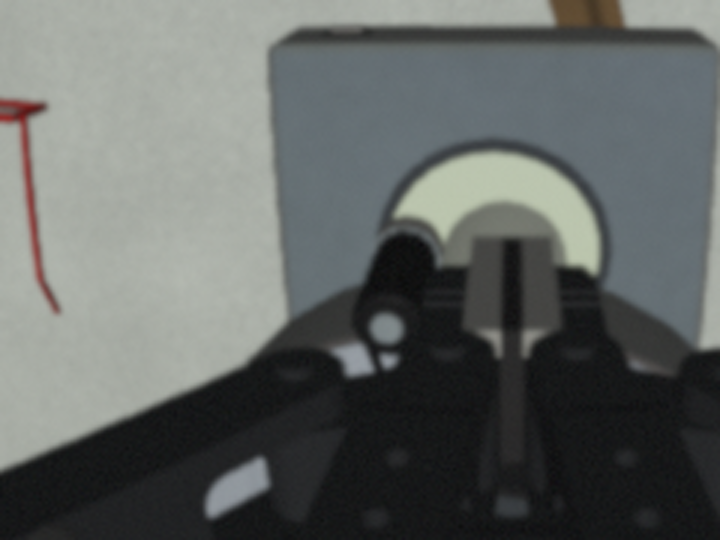

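Request:
{"method": "jog_arm", "body": {"moves": [{"fingers":1,"slide":[0,-3,0],"angular":[0,0,0]},{"fingers":1,"slide":[0,-6,0],"angular":[0,0,0]},{"fingers":1,"slide":[0,-9,0],"angular":[0,0,0]},{"fingers":1,"slide":[0,-11,0],"angular":[0,0,0]},{"fingers":1,"slide":[0,-12,0],"angular":[0,0,0]},{"fingers":1,"slide":[0,-12.5,0],"angular":[0,0,0]},{"fingers":1,"slide":[0,-12.5,0],"angular":[0,0,0]}]}}

```text
clock: 14.18
tcp_pos: [0.4979, -0.0281, 0.3208]
orientation: [-0.0, 0.121, 0.993, -0.0]
wrist_force: [1.2, 0.3, 0.0]
finger_gap: 0.0
grip_force: 0.3
```

Request:
{"method": "jog_arm", "body": {"moves": [{"fingers":1,"slide":[0,20,0],"angular":[0,0,0]},{"fingers":1,"slide":[0,40,0],"angular":[0,0,0]},{"fingers":1,"slide":[0,50,-20],"angular":[0,0,0]},{"fingers":1,"slide":[0,50,-60],"angular":[0,0,0]},{"fingers":1,"slide":[20,50,-80],"angular":[0,0,0]},{"fingers":1,"slide":[50,50,-80],"angular":[0,0,0]},{"fingers":1,"slide":[80,50,-80],"angular":[0,0,0]},{"fingers":1,"slide":[80,50,-80],"angular":[0,0,0]},{"fingers":1,"slide":[80,50,-80],"angular":[0,0,0]}]}}

```text
clock: 14.93
tcp_pos: [0.4312, 0.0401, 0.4015]
orientation: [0.001, 0.12, 0.993, -0.001]
wrist_force: [-0.1, -0.4, -0.5]
finger_gap: -0.0001
grip_force: 0.0
```

```bash
python3 look.py w6.png
```

```text
[-0.17822278  0.04582242]
slide [-81.  -51.4  81.7] ang [-0.07  0.07  0.17]
```

View pics/w6.png

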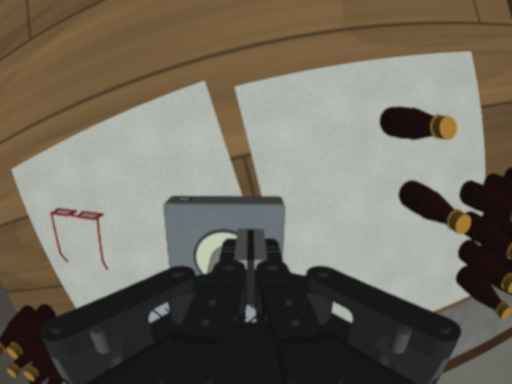

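Request:
{"method": "jog_arm", "body": {"moves": [{"fingers":1,"slide":[0,35,-10],"angular":[0,0,0]},{"fingers":1,"slide":[-30,55,-10],"angular":[0,0,0]},{"fingers":1,"slide":[-60,60,-10],"angular":[0,0,0]},{"fingers":1,"slide":[-90,60,-10],"angular":[0,0,0]},{"fingers":1,"slide":[-120,60,-10],"angular":[0,0,0]},{"fingers":1,"slide":[-140,60,-10],"angular":[0,0,0]},{"fingers":1,"slide":[-140,60,-10],"angular":[0,0,0]},{"fingers":1,"slide":[-140,60,-10],"angular":[0,0,0]}]}}

```text
clock: 15.85
tcp_pos: [0.5839, 0.064, 0.4084]
orientation: [-0.002, 0.121, 0.993, -0.001]
wrist_force: [-0.8, -0.1, -0.1]
finger_gap: 0.0
grip_force: 0.0
```

```bash
sed -i 's/150:330,80:320/100:300,20:260/' look.py; python3 look.py w7.png
```

```text
[-0.03579139  0.10597633]
slide [  61.  -111.2   88.8] ang [-0.09 -0.2   0.07]
ring_axis 0.69 [137.3 231.3] [ 0.002  -0.0015] dir 323.30488561948476
mark60 0.63 [109.9 149.2] [-0.0768 -0.0213] dir 195.52380449466946
lever_knob 0.88 [ 85.  129.2] [-0.0976 -0.025 ] dir 194.35376219530858
slide_tab 0.92 [ 50.8 234.4] [ 0.0021 -0.0935] dir 271.282131802395
```

View pics/cw7.png

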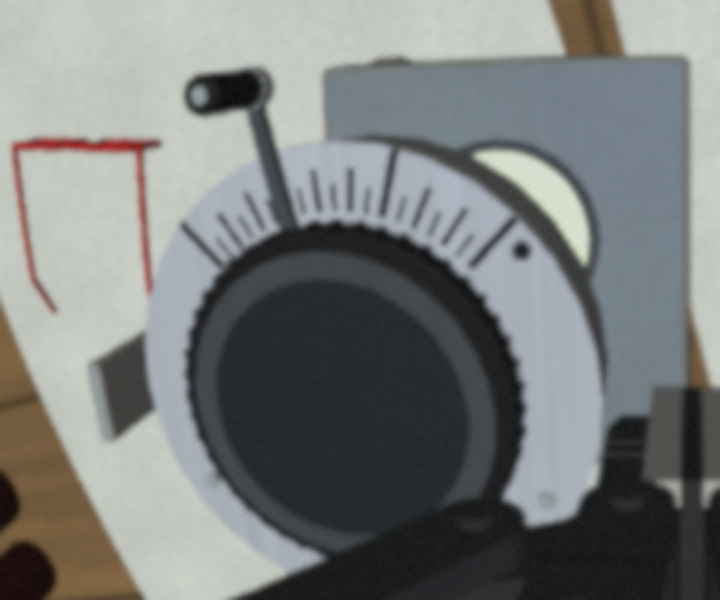

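```bash
python3 - <<'E'
from h import *
s=get_state();d=read_camera("wrist")
P=lambda x,y,z: vpos(atz(d,[20+x/3,100+y/3],z,s))
m=np.array([P(*p,.292) for p in [(515,218),(395,150),(183,224),(475,265),(383,215),(220,266)]])
a=np.radians([135,165,225]*2);r=np.array([.08]*3+[.0595]*3)
t=np.c_[r*np.cos(a),r*np.sin(a)]
mc,tc=m.mean(0),t.mean(0);H=(t-tc).T@(m-mc);th=np.arctan2(H[0,1]-H[1,0],H[0,0]+H[1,1])
Q=np.array([[np.cos(th),-np.sin(th)],[np.sin(th),np.cos(th)]]);o=mc-Q@tc
print("yaw err",np.degrees(th),"axis",o,"res",np.round(m-(t@Q.T+o),4))
for p in [(262,115,.300),(290,225,.300),(200,96,.328)]:
    v=Q.T@(P(*p)-o);print(p,np.linalg.norm(v),np.degrees(np.arctan2(v[1],v[0]))%360)
E
```

```text
yaw err 0.065124940528804 axis [ 0.00151214 -0.0012288 ] res [[ 0.0002 -0.0001]
 [ 0.0001  0.    ]
 [ 0.0003  0.0001]
 [-0.0002  0.0015]
 [-0.0003  0.0002]
 [-0.0002 -0.0017]]
(262, 115, 0.3) 0.09213603762505086 191.79033374685702
(290, 225, 0.3) 0.05809538488410753 192.10653465719844
(200, 96, 0.328) 0.10111010972386779 193.42263690620365
```

Request:
{"method": "jog_arm", "body": {"moves": [{"fingers":1,"slide":[25,-30,0],"angular":[0,0,0]},{"fingers":1,"slide":[45,-55,0],"angular":[0,0,0]},{"fingers":1,"slide":[61,-76,0],"angular":[0,0,0]},{"fingers":1,"slide":[61,-76,10],"angular":[0,0,0]},{"fingers":1,"slide":[61,-76,40],"angular":[0,0,0]},{"fingers":1,"slide":[61,-76,70],"angular":[0,0,0]},{"fingers":1,"slide":[61,-76,87],"angular":[0,0,0]},{"fingers":1,"slide":[61,-76,87],"angular":[0,0,0]},{"fingers":1,"slide":[61,-76,87],"angular":[0,0,0]}]}}

```text
clock: 16.9
tcp_pos: [0.5042, 0.0056, 0.324]
orientation: [-0.0, 0.121, 0.993, -0.0]
wrist_force: [0.4, -0.3, 0.9]
finger_gap: 0.0001
grip_force: 0.0
```

```bash
python3 -c "
from h import *
print(vpos(get_state()['tcp_pos']))
go(-.097,-.0075,.320)"
```

```text
[-0.09899483  0.0300531 ]
slide [ -1.9 -37.6   4. ] ang [-0.05 -0.05  0.15]
```

Request:
{"method": "jog_arm", "body": {"moves": [{"fingers":1,"slide":[-2,-15,2],"angular":[0,0,0]},{"fingers":1,"slide":[-2,-28,2],"angular":[0,0,0]},{"fingers":1,"slide":[-2,-32,2],"angular":[0,0,0]},{"fingers":1,"slide":[-2,-34,2],"angular":[0,0,0]},{"fingers":1,"slide":[-2,-36,2],"angular":[0,0,0]},{"fingers":1,"slide":[-2,-37,2],"angular":[0,0,0]},{"fingers":1,"slide":[-2,-37.5,2],"angular":[0,0,0]},{"fingers":1,"slide":[-2,-37.5,2],"angular":[0,0,0]},{"fingers":1,"slide":[-2,-37.5,2],"angular":[0,0,0]}]}}

```text
clock: 17.65
tcp_pos: [0.4983, -0.0312, 0.3218]
orientation: [-0.0, 0.12, 0.993, -0.0]
wrist_force: [0.2, 1.3, 0.4]
finger_gap: 0.0
grip_force: 0.7
```

```bash
python3 -c "
from h import *
print(vpos(get_state()['tcp_pos']))"
```

```text
[-0.09586079 -0.00709656]
```

Request:
{"method": "jog_arm", "body": {"moves": [{"fingers":1,"slide":[0,20,0],"angular":[0,0,0]},{"fingers":1,"slide":[0,40,0],"angular":[0,0,0]},{"fingers":1,"slide":[0,60,-20],"angular":[0,0,0]},{"fingers":1,"slide":[0,80,-60],"angular":[0,0,0]},{"fingers":1,"slide":[-20,100,-88],"angular":[0,0,0]},{"fingers":1,"slide":[-50,113,-90],"angular":[0,0,0]},{"fingers":1,"slide":[-60,113,-90],"angular":[0,0,0]},{"fingers":1,"slide":[-60,113,-90],"angular":[0,0,0]},{"fingers":1,"slide":[-60,113,-90],"angular":[0,0,0]}]}}

```text
clock: 18.4
tcp_pos: [0.5836, 0.0639, 0.4104]
orientation: [-0.001, 0.121, 0.993, -0.001]
wrist_force: [-0.0, -0.2, -0.1]
finger_gap: 0.0001
grip_force: 0.0
```

```bash
python3 look.py w8.png
```

```text
[-0.03608588  0.10583923]
slide [  61.  -110.9   90.7] ang [-0.1  -0.15  0.15]
ring_axis 0.81 [136.6 229.1] [ 0.0006 -0.0029] dir 281.2280847645709
mark60 0.66 [108.5 149.3] [-0.0766 -0.024 ] dir 197.42481002304402
lever_knob 0.55 [ 84.2 133.1] [-0.0945 -0.0274] dir 196.17277669733855
slide_tab 0.79 [ 52.1 231.3] [-0.0005 -0.0926] dir 269.71817437538766
```

View pics/cw8.png

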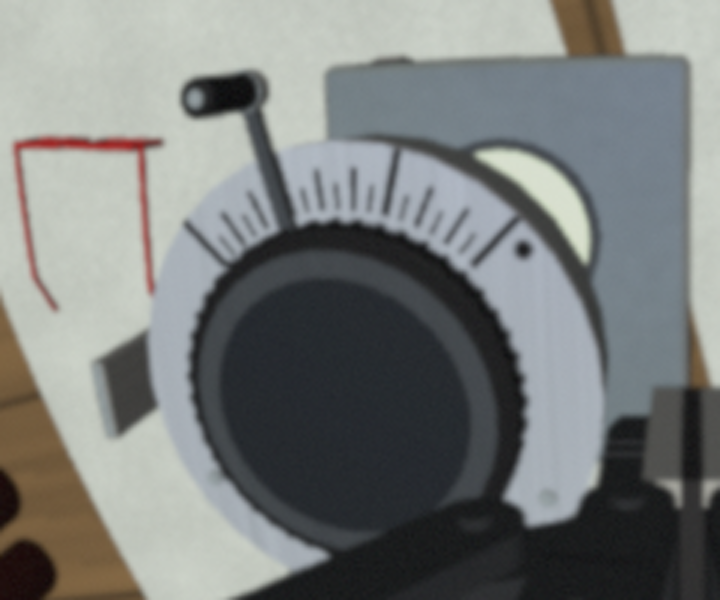

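```bash
python3 - <<'E'
from h import *
s=get_state();d=read_camera("wrist")
P=lambda x,y,z: vpos(atz(d,[20+x/3,100+y/3],z,s))
m=np.array([P(*p,.292) for p in [(518,218),(398,150),(186,222)]])
a=np.radians([135,165,225]);t=.08*np.c_[np.cos(a),np.sin(a)]
mc,tc=m.mean(0),t.mean(0);H=(t-tc).T@(m-mc);th=np.arctan2(H[0,1]-H[1,0],H[0,0]+H[1,1])
Q=np.array([[np.cos(th),-np.sin(th)],[np.sin(th),np.cos(th)]]);o=mc-Q@tc
print("yaw err",np.degrees(th),"axis",o)
pts=[]
for p in [(255,115,.300),(273,175,.3),(287,222,.300),(197,98,.328)]:
    v=Q.T@(P(*p)-o);pts.append(v);print(p,np.linalg.norm(v),np.degrees(np.arctan2(v[1],v[0]))%360)
w=pts[0]-pts[2];print("line dir",np.degrees(np.arctan2(w[1],w[0]))%360)
E
```

```text
yaw err -0.2683736161001682 axis [ 0.00233079 -0.00182789]
(255, 115, 0.3) 0.09301261909983763 194.02290248474247
(273, 175, 0.3) 0.07412269637561814 193.80911506289283
(287, 222, 0.3) 0.05932346073403375 193.8547439704709
(197, 98, 0.328) 0.10113961695886795 194.82984282258923
line dir 194.31900861246427
```

```bash
python3 -c "
from workcell import *
print(hand_in())"
```

```text
the job is handed in; nothing more can be done
None
```

The job is handed in: the plate slide is against its stop, and the lever measures 59 to 61 degrees on the scale (limit ±2.5). The bottles and glasses were not touched, and the judge's verdict was not shown.

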